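# Hang the parts tray on the notched rim of the stock crate

## Robot

A 6-joint arm with a two-finger parallel gripper is mounted at the origin on the work surface. World frame = base frame: x ahead of the robot, y to its left, z up, the work surface at z = 0. Lengths are in m, angles in rad, forces in N, time in s.
With the tool pointing down it reaches from about 0.35 to 0.775 m from the base axis. Payload 5.5 kg.
Tool frame: the origin (TCP) lies between the finger pads; the fingertips stand 19 mm ahead of it and the grasp point (between the pads) is the TCP (tcp_to_tips is the distance from the TCP to the fingertips, in m); z points along the fingers, y is the direction in which the jaws open and shut (so a half turn about z gives the same grasp; the last joint's range is limited). The gripper opens to 85 mm and grips with 20 to 120 N. Pads are 22 mm wide; open, the fingers measure 114 mm over their backs; the gripper's body (76 mm by 85 mm) begins 54 mm behind the grasp point. The pads swing forward as they close: fully open they stand 13 mm farther back than shut.
Start: joints at [0.992, 0.313, 0.046, 1.304, 0, 1.431], TCP at [0.244, 0.521, 0.25] pointing down, gripper open.
Joint ranges: [-2.76, 2.76], [-0.86, 1.69], [-1.03, 1.26], [-2.2, 2.34], [-1.47, 1.5], [-3.14, 3.14]. Speed limits (rad/s): [2.57, 2.57, 3.14, 3.14, 3.14, 3.14].

## Interface

Orientations are given as a rotation vector (axis times angle).
In Python, from station import sense, camera, get_calibration, sign_off, tcp_to_tips gives the robot as it stands.
- The arm moves only by the tool jog_arm, never from a script. Its argument "motion" is a list of rows, each an object with "claw": the closure, from -1 (fully open) to 1 (shut); "linear": the shift along the tool's x, y, z in m, a list of three; "twist": the turn, a rotation vector about the tool's x, y, z in rad, a list of three. A call has 1 to 20 rows; each row shifts and turns the commanded pose from where the row before left it, along the tool's axes as they then stand; what a row does not reach is not made up. A row lasts 1/12 s, in which the tool goes at most 41.7 mm and 7.16 degrees, less where a joint would pass 70% of its speed; a pose out of reach is approached as far as the arm can. A call with a gripper value outside its range is refused whole. The fingers move at their own pace and stop on an object; "grip_force" is the grip in N (left out, the last holds). Time passes only in rows, so rows that do not move let the fingers close. It gives the time, the measured TCP pose, the force and the opening at its end, in the units of the state.
- sense(): the state, without advancing time (a new reading comes with each control period).
- camera(name): name is "scene" or "side" or "wrist"; returns the picture (400x640x3 uint8, blue, green, red); there is no depth.
- get_calibration(name): a dict with "fx", "fy", "cx", "cy" (pixels), "R" (3x3) and "t" (3): a world point X has camera coordinates R X + t. Camera axes: x right, y down, z forward; pixel columns grow to the right and rows downward; lengths in m; the calibration is good to about 2 mm. A picture is of the moment at which its call begins: read the wrist's pose just before it. get_calibration takes no time and is no camera call; for the wrist camera it gives the pose at the moment of the call.
- sign_off(): hands the job in, once; it reports no verdict.
The state is a dict: "clock": time; "joint_pos": joint angles; "qd": joint speeds; "joint_efforts": joint torques, N m; "tool_pos": TCP position; "ee_rot": TCP orientation; "ft_force": force on the tool from outside, world axes, zero at the start; "torque": the same for the moment, N m; "opening": finger opening in m.
Only numpy, scipy, OpenCV 4.12 (cv2) and the standard library are available. Lean on these libraries where they do the work, as an engineer would, in place of code of your own. Each camera call takes 0.05 s, during which the arm holds its last target. There are 200 camera calls.

## Task

Pick up the loaded grey parts tray by its orange handle, keep it upright, and hook its bent lip over the yellow rim strip on the crate's far wall so that it hangs inside the crate. Set it on the rim gently and feel for the notch by sliding it along with light pressure until the orange key under the lip drops in and the lip sits fully down on the strip; then let go, leaving the other stock where it is.

Things in the scene. Friction and masses are not known exactly. Their poses are not given: they have to be found in the camera images.
- tray_grip (a point): Middle of the tray's orange handle bar, to be grasped from above with the fingers closing along x. Bar 14 mm thick (x), 20 tall, 100 long (y), on two end posts, free space below. Axes of the tray: z up, +x level from handle to lip. 108 mm above the underside of the tray, which stands loose on the table.
- tray_mid (a point): Middle of the tray's box (30 mm above its underside, 12 mm behind and 78 mm below tray_grip), tray axes. Grey open box, 76 (x) by 110 (y) by 60 mm tall, 0.18 to 0.34 kg with its load of fixed switch modules.
- tray_key (a point): Middle of the underside of the orange key, tray axes; 32 mm in +x and 46 mm below tray_grip. The key, a block 24 mm long (y), hangs 10 mm below the roof of the lip's channel and fills its width. Riding on the strip, this point is level with the strip's top; with the key in the notch the roof rests on the strip and this point is 10 mm below the strip's top.
- tray_lip (a point): Middle of the lowest edge of the bent lip, tray axes, 31 mm below the key's underside. The lip, 90 mm long (y), and the tray's back wall form a channel open downward, 12 mm wide in x, centred on tray_key; the 3 mm lip plate is plumb to 21 mm below the key, then flares outward. Hung on the crate, the tray's +x points as the crate's +x.
- crate: Blue plastic stock crate, open on top, fixed to the table; 200 (x) by 280 (y) mm; far wall 150 mm tall, side walls 138, near wall 125. Origin: centre of its underside; +x points to the far wall, away from the robot, z up. Cartons up to 51 mm tall lie on its floor in the near half. The far wall, 6 mm thick, is centred at x = +97 mm.
- rim_mid (a point): Top of the far wall, half-way along it and in mid-thickness, 150 mm up; crate axes. The rim is a yellow strip 5 mm thick (blue corner posts, 0.5 mm lower, from 95 mm outward) with one notch, 29 mm wide (y), 15 deep. The notch's middle lies anywhere up to 25 mm either side of this point along y: not reported, to be seen or felt. The strip stays put under ordinary forces.
- carton_mid (a point): Bystander, loose: centre of a brown carton, 90 by 120 by 70 mm tall. Leave alone. It and the tray may have swapped sides.
- whitebox_mid (a point): Bystander, loose: centre of a white box, 70 by 90 by 60 mm tall. Leave alone.
- switch_mid (a point): Bystander, loose: centre of a rotary switch with a yellow base and a red knob, 70 by 70 by 46 mm tall. Leave alone.

How it is judged:
On the way, in this order (a step that is already met when the one before it is completed fails the run):
1. the tray is lifted by the gripper, its key higher than the rim (z of tray_key in the frame of crate above 0.155 m and contact force between the fingers and tray above 1 N), for 0.1 s.
2. while still held, the lip is set over the rim: the rim carries some load (x of tray_key in the frame of crate between 0.088 and 0.106 m and y of tray_key in the frame of crate between -0.075 and 0.075 m and z of tray_key in the frame of crate between 0.13 and 0.154 m and contact force between tray and crate above 0.5 N and contact force between the fingers and tray above 1 N), for 0.1 s.
At the end, for the whole second after the job is handed in: Released and at rest, the tray hangs inside the crate, lip over the far rim, key in the notch: key underside at least 6.5 mm below the strip top (10 mm when fully home) and within 9 mm of the wall middle; tray within 0.18 rad of upright and 0.16 rad of square to the wall (x of tray_key in the frame of crate between 0.088 and 0.106 m and y of tray_key in the frame of crate between -0.075 and 0.075 m and z of tray_key in the frame of crate between 0.133 and 0.1435 m and angle between tray_key's own z axis and vertical below 0.18 rad and angle between the x axis of tray_key and the x axis of crate, either way round below 0.16 rad and linear speed of tray below 0.02 m/s and angular speed of tray below 0.2 rad/s); the robot touches nothing.
It fails at once if the tray presses on the crate or its rim with more than 30 N (contact force between tray and crate above 30 N).
It fails at once if the loaded tray is tipped by more than 0.6 rad (34 degrees) (angle between tray_key's own z axis and vertical above 0.6 rad).
It fails at once if the carton is moved by more than 20 mm (distance of carton_mid from where it was at the start of the episode above 0.02 m).
It fails at once if the whitebox is moved by more than 20 mm (distance of whitebox_mid from where it was at the start of the episode above 0.02 m).
It fails at once if the switch is moved by more than 20 mm (distance of switch_mid from where it was at the start of the episode above 0.02 m).
It also fails if it takes over 67 s, if anything falls off the work surface, if the arm or the gripper's body presses on something with over 40 N, if the wrist force passes 120 N, or if a joint passes its speed limit or range.

## Working session

There is one attempt and no reset: what is moved stays moved. The work goes in short steps, Python scripts to look and compute and a tool call to move; the robot and the scene stay as the last step left them, time stands still between calls to the robot, and variables do not carry over. Pictures are saved under pics/ and viewed, about 8 in all and at most 12, crops included, and the job is handed in when it is done.

Besides the shell and the picture viewer there is one more tool, called after "Emit:" as name(argument=value, ...), one argument or row to a line, values as JSON. jog_arm: Moves the arm, as the interface text tells. Its arguments: {"type":"object","properties":{"motion":{"type":"array"},"grip_force":{"type":"number"}},"required":["motion"]}

```bash
mkdir -p pics
python3 - <<'E'
from station import *
import cv2,numpy as np
s=sense();print({k:np.round(v,3) for k,v in s.items()},tcp_to_tips)
for n in("scene","side","wrist"):
    c=get_calibration(n);print(n,c['fx'],c['cx'],c['cy'],np.round(c['R'],3).tolist(),np.round(c['t'],3), np.round(-np.array(c['R']).T@c['t'],3))
    im=camera(n);cv2.imwrite(f'pics/{n}0.png',im)
E
```

```text
{'clock': np.float64(0.0), 'joint_pos': array([0.992, 0.314, 0.045, 1.304, 0.   , 1.431]), 'qd': array([ 0.002, -0.001, -0.001, -0.   ,  0.001, -0.   ]), 'joint_efforts': array([ 0.0000e+00, -4.8063e+01,  2.9853e+01,  1.9000e-02, -0.0000e+00,
        0.0000e+00]), 'tool_pos': array([0.244, 0.52 , 0.249]), 'ee_rot': array([-6.840e-01, -3.066e+00,  3.000e-03]), 'ft_force': array([ 0.897,  0.566, -0.14 ]), 'torque': array([-0.013, -0.017, -0.025]), 'opening': np.float64(0.085)} 0.019
scene 488.1390997452223 324.125108712447 195.7465827266869 [[-0.818, 0.575, -0.008], [0.35, 0.486, -0.801], [-0.457, -0.658, -0.599]] [ 0.503 -0.117  1.692] [1.225 0.881 0.924]
side 447.3921757678159 318.9003512302878 197.04195786977 [[0.884, -0.467, -0.014], [-0.304, -0.551, -0.777], [0.355, 0.691, -0.629]] [-0.516  0.257  1.161] [ 0.122 -0.902  0.923]
wrist 288.61857770027547 313.9496757861223 194.97393635235161 [[0.426, 0.905, -0.002], [0.873, -0.41, 0.265], [0.24, -0.114, -0.964]] [-0.574 -0.034  0.38 ] [0.183 0.549 0.374]
```

View pics/scene0.png

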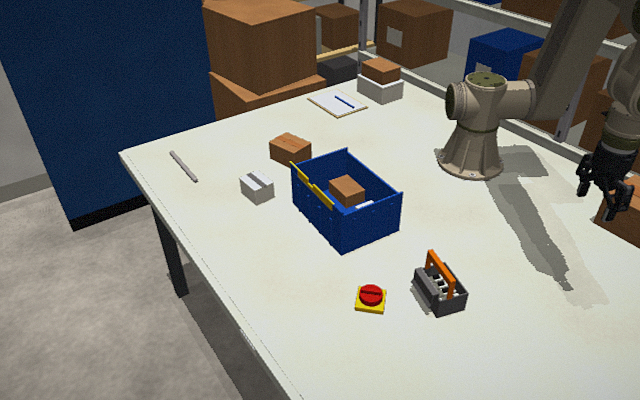

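View pics/side0.png

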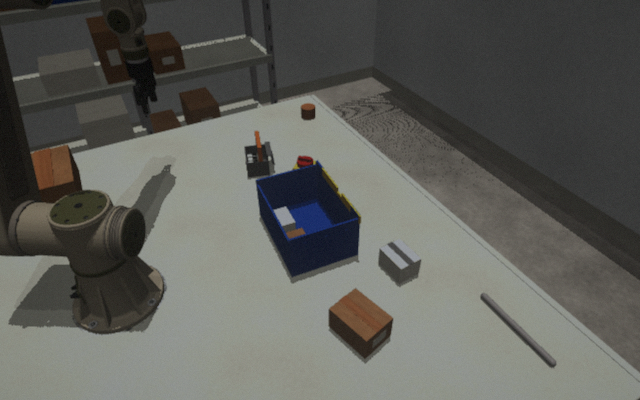

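The scene view shows the crate (yellow strip from about 291,163 to 335,207), the tray at (440,285) with its handle at (440,270), and the switch at (371,297). The side view shows the tray at (259,155), the strip from (320,167) to (358,220), the carton at (360,322) and the white box at (399,262).

```bash
cat > h.py <<'E'
from station import *
import cv2,numpy as np
def px(n,X):
    c=get_calibration(n);p=np.array(c['R'])@X+c['t'];return np.array([c['fx']*p[0]/p[2]+c['cx'],c['fy']*p[1]/p[2]+c['cy']])
def ray(n,u,v,c=None):
    c=c or get_calibration(n);R=np.array(c['R']);d=R.T@np.array([(u-c['cx'])/c['fx'],(v-c['cy'])/c['fy'],1]);return -R.T@c['t'],d
def plane(n,u,v,z,c=None):
    o,d=ray(n,u,v,c);return o+d*(z-o[2])/d[2]
def tri(n1,p1,n2,p2):
    o1,d1=ray(n1,*p1);o2,d2=ray(n2,*p2);a=np.linalg.lstsq(np.c_[d1,-d2],o2-o1,rcond=None)[0]
    q,r=o1+a[0]*d1,o2+a[1]*d2;return (q+r)/2,np.linalg.norm(q-r)
def mask(im,kind):
    h=cv2.cvtColor(im,cv2.COLOR_BGR2HSV)
    lo,hi={'orange':((8,190,90),(17,255,255)),'yellow':((21,170,60),(32,255,255)),'blue':((108,150,30),(125,255,255))}[kind]
    return cv2.inRange(h,lo,hi)
E
python3 - <<'E'
from h import *
a=cv2.imread('pics/scene0.png');b=cv2.imread('pics/side0.png')
for n,im in(('scene',a),('side',b)):
  for k in('orange','yellow'):
    _,l,st,ce=cv2.connectedComponentsWithStats(mask(im,k))
    for i in range(1,len(st)):
        if st[i,4]>8: print(n,k,st[i],ce[i].round(1))
A=cv2.resize(a[140:320,280:480],None,fx=2.9,fy=2.9,interpolation=cv2.INTER_CUBIC)[:,:480]
T=cv2.resize(b[150:280,240:370],None,fx=4,fy=4,interpolation=cv2.INTER_CUBIC)
T=cv2.convertScaleAbs(T,alpha=1.5)
cv2.imwrite('pics/c1.png',cv2.resize(a[145:325,280:480],None,fx=3.3,fy=3.3,interpolation=cv2.INTER_CUBIC))
cv2.imwrite('pics/c2.png',T)
E
```

```text
scene orange [428 250  28  49 302] [444.2 272.8]
scene orange [426 258   5  11  37] [427.8 263.2]
scene yellow [289 161  45  49 278] [314.  187.9]
scene yellow [355 286  31  28 302] [369.9 304.8]
```

View pics/c1.png

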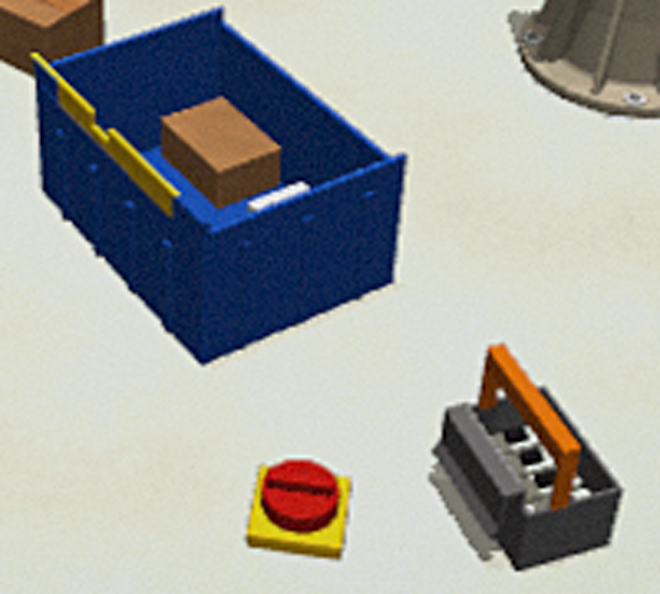

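View pics/c2.png

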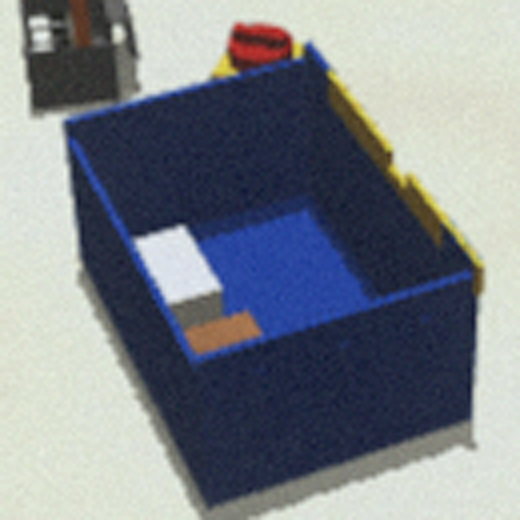

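Run:
```python
from h import *
S=lambda x,y:(280+(x+.5)/3.3-.5,145+(y+.5)/3.3-.5)
D=lambda x,y:(240+(x+.5)/4-.5,150+(y+.5)/4-.5)
for n,f,l,x,y,z in [('scene',S,'far+y bot',205,362,0),('scene',S,'near+y bot',392,282,0),('scene',S,'near+y top',405,155,.138),('scene',S,'far+y top',207,230,.1495),('scene',S,'near-y top',220,10,.138),('scene',S,'far-y top',33,55,.15),('scene',S,'notchL',97,118,.15),('scene',S,'notchR',110,128,.15),('scene',S,'yel R end',178,190,.15),
 ('side',D,'far-y bot',472,443,0),('side',D,'near-y bot',208,508,0),('side',D,'near+y bot',82,270,0),('side',D,'far+y top',313,45,.1495),('side',D,'near+y top',67,122,.138),('side',D,'far-y top',475,268,.1495),('side',D,'yel L',332,72,.15),('side',D,'notch L',388,155,.15),('side',D,'notch R',408,178,.15),
 ('scene',S,'handle L',495,345,.118),('scene',S,'handle R',578,447,.118),('scene',S,'tray bot +x+y',520,570,0),('scene',S,'tray bot -x+y',613,543,0),('scene',S,'box top -x+y',620,490,.06),
 ('side',D,'tray bot',33,112,0),('side',D,'tray bot r',130,100,0)]:
  print(n,l,plane(n,*f(x,y),z).round(4))
b=cv2.imread('pics/side0.png');
cv2.imwrite('pics/c3.png',np.hstack([cv2.convertScaleAbs(cv2.resize(b[155:235,300:370],None,fx=6,fy=6,interpolation=cv2.INTER_CUBIC),alpha=1.6)[:,:390],cv2.resize(cv2.imread('pics/scene0.png')[150:230,282:350],None,fx=6,fy=6,interpolation=cv2.INTER_CUBIC)]))
```

```text
scene far+y bot [0.6348 0.112  0.    ]
scene near+y bot [0.4418 0.1267 0.    ]
scene near+y top [0.4427 0.1265 0.138 ]
scene far+y top [0.6422 0.1212 0.1495]
scene near-y top [ 0.4272 -0.1451  0.138 ]
scene far-y top [ 0.6199 -0.1656  0.15  ]
scene notchL [ 0.628  -0.0514  0.15  ]
scene notchR [ 0.6272 -0.033   0.15  ]
scene yel R end [0.6311 0.0683 0.15  ]
side far-y bot [ 0.6067 -0.1879  0.    ]
side near-y bot [ 0.4199 -0.1533 -0.    ]
side near+y bot [0.4364 0.1127 0.    ]
side far+y top [0.6382 0.1045 0.1495]
side near+y top [0.4415 0.119  0.138 ]
side far-y top [ 0.611  -0.1733  0.1495]
side yel L [0.6337 0.0654 0.15  ]
side notch L [ 0.6204 -0.0425  0.15  ]
side notch R [ 0.6197 -0.0717  0.15  ]
scene handle L [0.5283 0.3187 0.118 ]
scene handle R [0.5547 0.4234 0.118 ]
scene tray bot +x+y [0.5798 0.4153 0.    ]
scene tray bot -x+y [0.5069 0.437  0.    ]
scene box top -x+y [0.5132 0.4362 0.06  ]
side tray bot [ 0.4771  0.3263 -0.    ]
side tray bot r [0.5581 0.3016 0.    ]
```

View pics/c3.png

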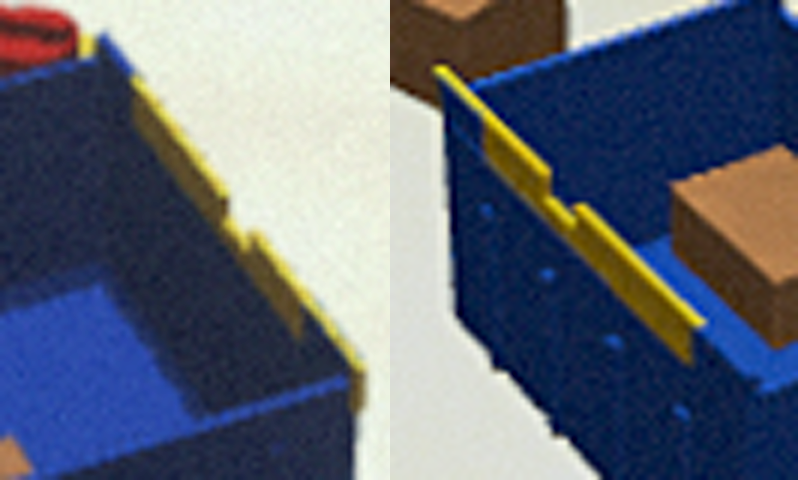

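The enlargement shows the notch clearly: its edges are at side pixels (338,188) and (342,194), and scene pixels (309,179) and (313,184). Next I move over the tray, turning the tool to its yaw of about -0.27.

Emit:
jog_arm(
  motion=[
    {"claw":-1,"linear":[-0.04,0,0],"twist":[0,0,0]},
    {"claw":-1,"linear":[-0.04,0,0],"twist":[0,0,0]},
    {"claw":-1,"linear":[-0.04,0,0],"twist":[0,0,0]},
    {"claw":-1,"linear":[-0.04,0,0],"twist":[0,0,0]},
    {"claw":-1,"linear":[-0.04,0,0],"twist":[0,0,0]},
    {"claw":-1,"linear":[-0.04,0,0],"twist":[0,0,0]},
    {"claw":-1,"linear":[-0.04,0,0],"twist":[0,0,0]},
    {"claw":-1,"linear":[-0.04,-0.005,0],"twist":[0,0,0]},
    {"claw":-1,"linear":[-0.01,-0.005,0],"twist":[0,0,0.12]},
    {"claw":-1,"linear":[0,0,0],"twist":[0,0,0.12]},
    {"claw":-1,"linear":[0,0,0],"twist":[0,0,0.12]},
    {"claw":-1,"linear":[0,0,0],"twist":[0,0,0.12]},
    {"claw":-1,"linear":[0,0,0],"twist":[0,0,0.12]},
    {"claw":-1,"linear":[0,0,0],"twist":[0,0,0.12]},
    {"claw":-1,"linear":[0,0,0],"twist":[0,0,0.12]},
    {"claw":-1,"linear":[0,0,0],"twist":[0,0,0.12]},
    {"claw":-1,"linear":[0,0,0],"twist":[0,0,0.12]},
    {"claw":-1,"linear":[0,0,0],"twist":[0,0,0.12]},
    {"claw":-1,"linear":[0,0,0],"twist":[0,0,0.12]},
    {"claw":-1,"linear":[0,0,0],"twist":[0,0,0.08]},
  ],
)

```text
clock: 1.82
tool_pos: [0.5386, 0.3712, 0.2498]
ee_rot: [-2.504, -1.898, 0.001]
ft_force: [-0.2, 0.8, 0.5]
opening: 0.0852
```

```bash
cat >> h.py <<'E'
from scipy.spatial.transform import Rotation as Ro
def togo(pos,yaw):
    "tool-frame shift, then twist about tool z, to reach world pos with tool y at yaw, tool down"
    s=sense();R=Ro.from_rotvec(s['ee_rot']);a=np.array([np.sin(-yaw),np.cos(yaw),0])
    y=np.array([np.cos(yaw),np.sin(yaw),0]);z=np.array([0,0,-1.]);T=Ro.from_matrix(np.c_[np.cross(y,z),y,z])
    M=R.as_matrix();print('t',s['clock'],'tcp',s['tool_pos'].round(4),'tool y yaw',np.arctan2(M[1,1],M[0,1]).round(4),'z',M[:,2].round(3),'f',np.round(s['ft_force'],2),'op',s['opening'].round(4))
    print('shift',R.inv().apply(np.array(pos)-s['tool_pos']).round(4),'twist',(R.inv()*T).as_rotvec().round(4))
E
python3 - <<'E'
from h import *
togo([.5415,.371,.25],-.26)
c=get_calibration('wrist');im=camera('wrist');cv2.imwrite('pics/w1.png',im)
m=mask(im,'orange');
cs=[k for k in cv2.findContours(m,0,2)[0] if cv2.contourArea(k)>150]
for k in cs:
    r=cv2.minAreaRect(k);B=cv2.boxPoints(r);print(cv2.contourArea(k),r)
    for p in B: print(p.round(1),plane('wrist',*p,.118,c).round(4))
for n,ps in(('scene',[(308.7,178.7),(313.2,184.2)]),('side',[(338,188.3),(342,193.7)])):
    for p in ps: print(n,plane(n,*p,.15).round(4))
E
```

```text
Traceback (most recent call last):
  File "h.py", line 21, in togo
    M=R.as_matrix();print('t',s['clock'],'tcp',s['tool_pos'].round(4),'tool y yaw',np.arctan2(M[1,1],M[0,1]).round(4),'z',M[:,2].round(3),'f',np.round(s['ft_force'],2),'op',s['opening'].round(4))
                                                                                                                                                                             ^^^^^^^^^^^^^^^^^^
AttributeError: 'float' object has no attribute 'round'
```

```bash
sed -i "s/s\['tool_pos'\].round(4),'tool/np.round(s['tool_pos'],4),'tool/; s/s\['opening'\].round(4)/round(s['opening'],4)/; s/a=np.array(\[np.sin(-yaw),np.cos(yaw),0\])$//" h.py
python3 - <<'E'
from h import *
togo([.5415,.371,.25],-.26)
c=get_calibration('wrist');im=camera('wrist');cv2.imwrite('pics/w1.png',im)
m=mask(im,'orange');
cs=[k for k in cv2.findContours(m,0,2)[0] if cv2.contourArea(k)>150]
for k in cs:
    r=cv2.minAreaRect(k);B=cv2.boxPoints(r);print(cv2.contourArea(k),r)
    for p in B: print(p.round(1),plane('wrist',*p,.118,c).round(4))
for n,ps in(('scene',[(308.7,178.7),(313.2,184.2)]),('side',[(338,188.3),(342,193.7)])):
    for p in ps: print(n,plane(n,*p,.15).round(4))
E
```

```text
t 1.8167 tcp [0.5386 0.3712 0.2498] tool y yaw -0.2737 z [-0.001 -0.    -1.   ] f [-0.19  0.79  0.47] op 0.0852
shift [ 0.0006  0.0028 -0.0002] twist [-0.0007  0.0006 -0.0137]
268.5 ((318.0, 229.0), (32.0, 10.0), 90.0)
[313. 213.] [0.5317 0.3515 0.118 ]
[323. 213.] [0.5407 0.3489 0.118 ]
[323. 245.] [0.5321 0.3174 0.118 ]
[313. 245.] [0.5228 0.3201 0.118 ]
844.0 ((319.9497985839844, 166.41293334960938), (15.01501178741455, 69.02423095703125), 0.9877604246139526)
[311.8 200.8] [0.5339 0.3632 0.118 ]
[313.  131.8] [0.5519 0.4231 0.118 ]
[328.1 132. ] [0.5644 0.4193 0.118 ]
[326.9 201. ] [0.5472 0.3592 0.118 ]
scene [ 0.6241 -0.0588  0.15  ]
scene [ 0.6288 -0.0297  0.15  ]
side [ 0.6239 -0.0441  0.15  ]
side [ 0.6215 -0.0705  0.15  ]
```

View pics/w1.png

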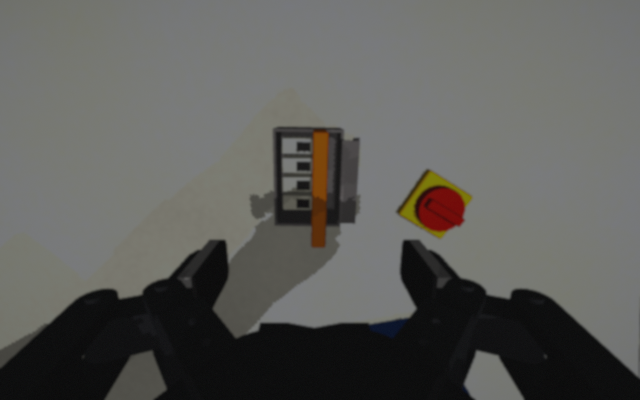

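The wrist view shows the handle running down columns 313–327, rows 131–245. That puts the tray grip at about (0.542, 0.370) with yaw about -0.28. The two views differ on the notch by about 13 mm, so I look at the rim from above before grasping.

Emit:
jog_arm(
  motion=[
    {"claw":-1,"linear":[0,0,-0.04],"twist":[0,0,0]},
    {"claw":-1,"linear":[-0.035,0.0173,0],"twist":[0,0,0]},
    {"claw":-1,"linear":[-0.035,0.0173,0],"twist":[0,0,0]},
    {"claw":-1,"linear":[-0.035,0.0173,0],"twist":[0,0,0]},
    {"claw":-1,"linear":[-0.035,0.0173,0],"twist":[0,0,0]},
    {"claw":-1,"linear":[-0.035,0.0173,0],"twist":[0,0,0]},
    {"claw":-1,"linear":[-0.035,0.0173,0],"twist":[0,0,0]},
    {"claw":-1,"linear":[-0.035,0.0173,0],"twist":[0,0,0]},
    {"claw":-1,"linear":[-0.035,0.0173,0],"twist":[0,0,0]},
    {"claw":-1,"linear":[-0.035,0.0173,0],"twist":[0,0,0]},
    {"claw":-1,"linear":[-0.035,0.0173,0],"twist":[0,0,0]},
    {"claw":-1,"linear":[-0.035,0.0173,0],"twist":[0,0,0]},
    {"claw":-1,"linear":[0,0,0],"twist":[0,0,-0.1]},
    {"claw":-1,"linear":[0,0,0],"twist":[0,0,-0.1]},
    {"claw":-1,"linear":[0,0,0],"twist":[0,0,0]},
    {"claw":-1,"linear":[0,0,0],"twist":[0,0,0]},
  ],
)

```text
clock: 3.2
tool_pos: [0.6202, -0.0505, 0.2899]
ee_rot: [-2.297, -2.142, 0.0]
ft_force: [-0.6, -0.2, 0.2]
opening: 0.0851
```

Run:
```python
from h import *
togo([.542,.370,.25],-.28)
c=get_calibration('wrist');im=camera('wrist');cv2.imwrite('pics/w2f.png',im);np.save('c2.npy',c,allow_pickle=True)
b=cv2.convertScaleAbs(im,alpha=1.6);
h=cv2.cvtColor(im,cv2.COLOR_BGR2HSV);m=cv2.inRange(h,(20,120,40),(34,255,255))
for k in cv2.findContours(m,0,2)[0]:
    if cv2.contourArea(k)>10: print(cv2.boundingRect(k),cv2.contourArea(k))
cv2.imwrite('pics/w2.png',b)
```

```text
t 3.2 tcp [ 0.6202 -0.0505  0.2899] tool y yaw -0.0699 z [-0.001  0.    -1.   ] f [-0.55 -0.17  0.17] op 0.0851
shift [ 0.414  -0.1074  0.0401] twist [-7.000e-04 -2.000e-04  2.101e-01]
(317, 48, 7, 253) 1017.5
```

View pics/w2.png

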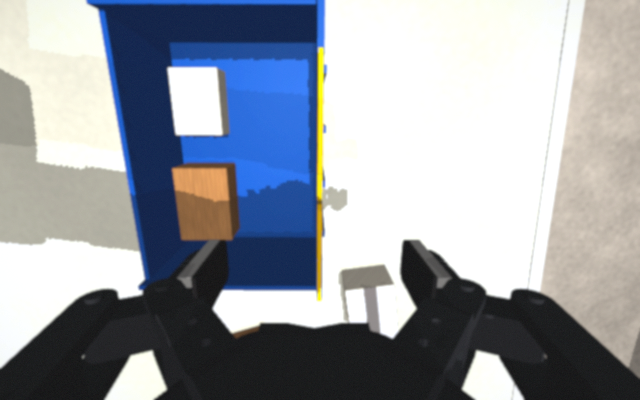

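The wrist view shows the far wall with its yellow strip at columns 317–324, rows 48–300. The white box is at (368,295) and the carton is at the bottom. Next I profile the strip for the notch.

Run:
```python
from h import *
im=cv2.imread('pics/w2f.png');c=np.load('c2.npy',allow_pickle=True).item()
h=cv2.cvtColor(im,cv2.COLOR_BGR2HSV);m=cv2.inRange(h,(18,110,30),(36,255,255))
for r in range(44,304,3 ):
    x=np.where(m[r,305:335])[0]+305
    if len(x): print(r,x.min(),x.max(),im[r,x].mean(0).round(0)[1:],plane('wrist',x.mean(),r,.15,c)[:2].round(4))
```

```text
50 319 322 [159. 159.] [0.6338 0.0689]
53 318 323 [150. 150.] [0.6336 0.0666]
56 317 323 [142. 143.] [0.6331 0.0643]
59 317 322 [141. 142.] [0.6325 0.062 ]
62 317 322 [141. 142.] [0.6323 0.0597]
65 317 322 [141. 141.] [0.6322 0.0574]
68 317 322 [141. 141.] [0.632 0.055]
71 317 322 [141. 141.] [0.6319 0.0527]
74 317 323 [138. 138.] [0.6321 0.0503]
77 317 323 [138. 139.] [0.632  0.0479]
80 317 323 [140. 140.] [0.6318 0.0455]
83 317 322 [144. 144.] [0.6313 0.0432]
86 317 322 [144. 145.] [0.6311 0.0407]
89 317 322 [144. 144.] [0.6309 0.0383]
92 317 322 [144. 145.] [0.6308 0.0359]
95 317 322 [144. 145.] [0.6306 0.0334]
98 317 322 [138. 146.] [0.6304 0.031 ]
101 317 322 [136. 145.] [0.6303 0.0285]
104 317 322 [136. 145.] [0.6301 0.026 ]
107 317 322 [137. 147.] [0.63   0.0235]
110 317 322 [138. 149.] [0.6298 0.021 ]
113 317 322 [138. 149.] [0.6296 0.0184]
116 317 322 [138. 150.] [0.6294 0.0159]
119 317 322 [138. 150.] [0.6293 0.0133]
122 317 322 [138. 150.] [0.6291 0.0108]
125 317 322 [136. 148.] [0.6289 0.0082]
128 317 322 [136. 148.] [0.6288 0.0056]
131 317 322 [136. 146.] [0.6286 0.003 ]
[... 1652 characters left out ...]
 96. 122.] [ 0.6198 -0.1144]
254 317 320 [ 96. 121.] [ 0.6196 -0.1177]
257 317 320 [ 95. 120.] [ 0.6194 -0.121 ]
260 317 320 [ 95. 120.] [ 0.6192 -0.1244]
263 317 320 [ 95. 120.] [ 0.6189 -0.1277]
266 317 320 [ 96. 120.] [ 0.6187 -0.1311]
269 317 320 [ 95. 120.] [ 0.6185 -0.1345]
272 317 320 [ 95. 120.] [ 0.6183 -0.1379]
275 317 320 [ 96. 120.] [ 0.618  -0.1414]
278 317 320 [ 96. 120.] [ 0.6178 -0.1448]
281 317 320 [ 96. 120.] [ 0.6176 -0.1483]
284 317 320 [ 96. 120.] [ 0.6173 -0.1518]
287 317 320 [101. 122.] [ 0.6171 -0.1554]
290 318 320 [128. 142.] [ 0.6174 -0.159 ]
293 318 320 [150. 157.] [ 0.6171 -0.1625]
296 318 320 [155. 160.] [ 0.6169 -0.1661]
299 317 320 [156. 162.] [ 0.6161 -0.1697]
```

Run:
```python
from h import *
out=[]
ys=np.arange(.08,-.16,-.0004);zs=np.arange(.165,.11,-.0004)
Y,Z=np.meshgrid(ys,zs);
for n,dx in(('scene',.0025),('side',-.0025)):
    X=np.stack([.6284+.068*Y+dx,Y,Z],-1).reshape(-1,3);c=get_calibration(n)
    p=cv2.projectPoints(X,cv2.Rodrigues(np.array(c['R']))[0],np.array(c['t']),np.array([[c['fx'],0,c['cx']],[0,c['fy'],c['cy']],[0,0,1]]),None)[0].reshape(*Y.shape,2).astype(np.float32)
    im=cv2.remap(cv2.imread(f'pics/{n}0.png'),p[...,0],p[...,1],cv2.INTER_CUBIC)
    if n=='side': im=cv2.convertScaleAbs(im,alpha=1.7)
    for k in range(5,24): 
        x=k*25;y=ys[x]
        cv2.line(im,(x,0),(x,6 if k%5 else 12),(0,0,255),1)
    cv2.line(im,(0,37),(10,37),(0,0,255),1)
    out.append(cv2.resize(im,None,fx=1.33,fy=2))
cv2.imwrite('pics/rect.png',np.vstack(out))
```

```text
(no output)
```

View pics/rect.png

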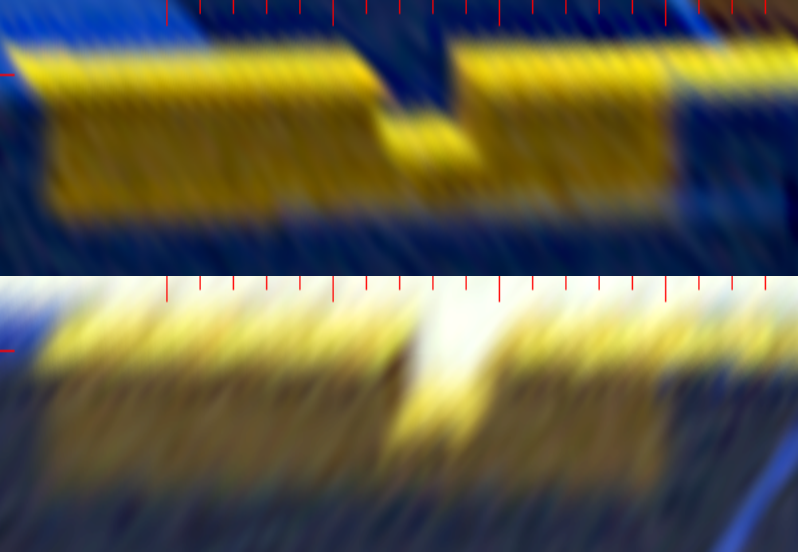

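The rectified wall shows the strip ends at y = +0.066 and -0.122, so the middle is at -0.028. The notch middle is at about y = -0.049, roughly 22 mm to the -y side, with x about 0.625 and wall yaw about -0.072. Now back to the tray.

Emit:
jog_arm(
  motion=[
    {"claw":-1,"linear":[0.0345,-0.009,0],"twist":[0,0,0]},
    {"claw":-1,"linear":[0.0345,-0.009,0],"twist":[0,0,0]},
    {"claw":-1,"linear":[0.0345,-0.009,0],"twist":[0,0,0]},
    {"claw":-1,"linear":[0.0345,-0.009,0],"twist":[0,0,0]},
    {"claw":-1,"linear":[0.0345,-0.009,0],"twist":[0,0,0]},
    {"claw":-1,"linear":[0.0345,-0.009,0],"twist":[0,0,0]},
    {"claw":-1,"linear":[0.0345,-0.009,0],"twist":[0,0,0]},
    {"claw":-1,"linear":[0.0345,-0.009,0],"twist":[0,0,0]},
    {"claw":-1,"linear":[0.0345,-0.009,0],"twist":[0,0,0]},
    {"claw":-1,"linear":[0.0345,-0.009,0],"twist":[0,0,0]},
    {"claw":-1,"linear":[0.0345,-0.009,0],"twist":[0,0,0]},
    {"claw":-1,"linear":[0.0345,-0.009,0],"twist":[0,0,0]},
    {"claw":-1,"linear":[0,0,0],"twist":[0,0,0.105]},
    {"claw":-1,"linear":[0,0,0],"twist":[0,0,0.105]},
    {"claw":-1,"linear":[0,0,0.03],"twist":[0,0,0]},
    {"claw":-1,"linear":[0,0,0.03],"twist":[0,0,0]},
    {"claw":-1,"linear":[0,0,0.03],"twist":[0,0,0]},
    {"claw":-1,"linear":[0,0,0],"twist":[0,0,0]},
    {"claw":-1,"linear":[0,0,0],"twist":[0,0,0]},
  ],
)

```text
clock: 4.83
tool_pos: [0.539, 0.37, 0.1989]
ee_rot: [-2.507, -1.892, 0.007]
ft_force: [1.0, -0.7, 0.7]
opening: 0.0853
```

Run:
```python
from h import *
togo([.542,.370,.107],-.28)
c=get_calibration('wrist');im=camera('wrist');cv2.imwrite('pics/w3.png',im)
for k in cv2.findContours(mask(im,'orange'),0,2)[0]:
    if cv2.contourArea(k)>80:
        r=cv2.minAreaRect(k);print(cv2.contourArea(k),r)
        for p in cv2.boxPoints(r): print(p.round(1),plane('wrist',*p,.118,c).round(4))
```

```text
t 4.8333 tcp [0.539  0.37   0.1989] tool y yaw -0.2777 z [-0.004 -0.002 -1.   ] f [ 0.95 -0.7   0.71] op 0.0853
shift [0.0011 0.0032 0.0919] twist [-0.0032  0.003   0.0023]
390.5 ((318.5, 254.5), (35.0, 13.0), 90.0)
[312. 237.] [0.5305 0.3484 0.118 ]
[325. 237.] [0.5401 0.3456 0.118 ]
[325. 272.] [0.5321 0.3166 0.118 ]
[312. 272.] [0.5221 0.3194 0.118 ]
1163.0 ((320.30047607421875, 170.37875366210938), (18.059743881225586, 73.06857299804688), 1.2188751697540283)
[310.5 206.7] [0.5362 0.3722 0.118 ]
[312.  133.7] [0.5521 0.4232 0.118 ]
[330.1 134. ] [0.5641 0.4195 0.118 ]
[328.6 207.1] [0.5491 0.3682 0.118 ]
```

Emit:
jog_arm(
  motion=[
    {"claw":-1,"linear":[0,0.003,0.023],"twist":[0,0,0.008]},
    {"claw":-1,"linear":[0,0,0.023],"twist":[0,0,0]},
    {"claw":-1,"linear":[0,0,0.023],"twist":[0,0,0]},
    {"claw":-1,"linear":[0,0,0.023],"twist":[0,0,0]},
    {"claw":-1,"linear":[0,0,0],"twist":[0,0,0]},
    {"claw":0,"linear":[0,0,0],"twist":[0,0,0]},
    {"claw":0.4,"linear":[0,0,0],"twist":[0,0,0]},
    {"claw":1,"linear":[0,0,0],"twist":[0,0,0]},
    {"claw":1,"linear":[0,0,0],"twist":[0,0,0]},
    {"claw":1,"linear":[0,0,0],"twist":[0,0,0]},
    {"claw":1,"linear":[0,0,0],"twist":[0,0,0]},
    {"claw":1,"linear":[0,0,0],"twist":[0,0,0]},
    {"claw":1,"linear":[0,0,0],"twist":[0,0,0]},
    {"claw":1,"linear":[0,0,0],"twist":[0,0,0]},
    {"claw":1,"linear":[0,0,0],"twist":[0,0,0]},
  ],
  grip_force=50,
)

```text
clock: 6.13
tool_pos: [0.5438, 0.3696, 0.1094]
ee_rot: [-2.515, -1.882, -0.002]
ft_force: [-1.6, 0.6, 5.5]
opening: 0.0134
```

Run:
```python
from h import *
togo([.542,.370,.107],-.285)
cv2.imwrite('pics/w4.png',camera('wrist'))
```

```text
t 6.1333 tcp [0.5438 0.3696 0.1094] tool y yaw -0.2858 z [ 0.001  0.001 -1.   ] f [-1.63  0.59  5.48] op 0.0134
shift [-0.0002 -0.0019  0.0024] twist [ 0.0008 -0.0013 -0.0008]
```

Emit:
jog_arm(
  motion=[
    {"claw":1,"linear":[0,0,-0.01],"twist":[0,0,0]},
    {"claw":1,"linear":[0,0,-0.02],"twist":[0,0,0]},
    {"claw":1,"linear":[0,0,-0.02],"twist":[0,0,0]},
    {"claw":1,"linear":[0,0,-0.02],"twist":[0,0,0]},
    {"claw":1,"linear":[0,0,-0.02],"twist":[0,0,0]},
    {"claw":1,"linear":[0,0,-0.02],"twist":[0,0,0]},
    {"claw":1,"linear":[0,0,-0.02],"twist":[0,0,0]},
    {"claw":1,"linear":[0,0,-0.02],"twist":[0,0,0]},
    {"claw":1,"linear":[0,0,-0.02],"twist":[0,0,0]},
    {"claw":1,"linear":[0,0,-0.01],"twist":[0,0,0]},
    {"claw":1,"linear":[0,0,0],"twist":[0,0,0]},
    {"claw":1,"linear":[0,0,0],"twist":[0,0,0]},
    {"claw":1,"linear":[0,0,0],"twist":[0,0,0]},
  ],
)

```text
clock: 7.27
tool_pos: [0.5432, 0.3689, 0.287]
ee_rot: [-2.515, -1.882, 0.003]
ft_force: [-0.9, 0.4, -2.1]
opening: 0.0131
```

Run:
```python
from h import *
togo([.5928,-.037,.29],-.072)
cv2.imwrite('pics/l1.png',np.hstack([cv2.resize(camera('scene')[160:320,380:520],None,fx=3,fy=3),cv2.convertScaleAbs(cv2.resize(camera('side')[60:220,210:310],None,fx=3,fy=3),alpha=1.5)]))
```

```text
t 7.2667 tcp [0.5432 0.3689 0.287 ] tool y yaw -0.286 z [-0.002 -0.001 -1.   ] f [-0.86  0.45 -2.08] op 0.0131
shift [-0.3754  0.1621 -0.0026] twist [-0.0015  0.0013 -0.214 ]
```

View pics/l1.png

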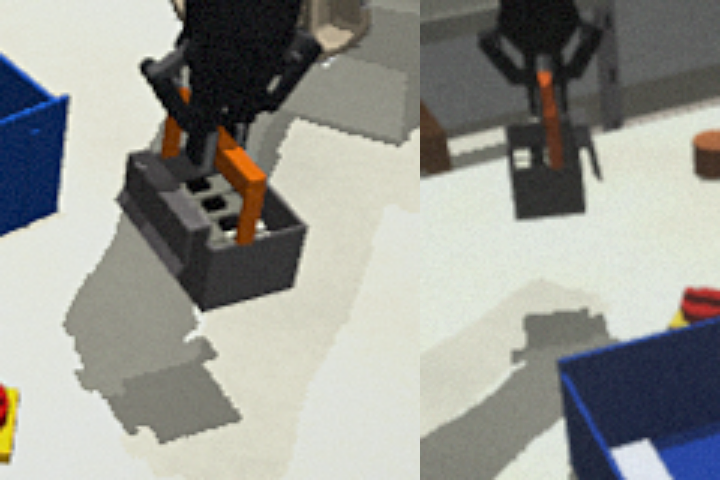

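The tray hangs upright in the grip. Moving it over the rim with the key 10 mm to the +y side of the notch.

Emit:
jog_arm(
  motion=[
    {"claw":1,"linear":[-0.0125,0.0054,-0.003],"twist":[0,0,0]},
    {"claw":1,"linear":[-0.025,0.0108,0],"twist":[0,0,0]},
    {"claw":1,"linear":[-0.025,0.0108,0],"twist":[0,0,0]},
    {"claw":1,"linear":[-0.025,0.0108,0],"twist":[0,0,0]},
    {"claw":1,"linear":[-0.025,0.0108,0],"twist":[0,0,0]},
    {"claw":1,"linear":[-0.025,0.0108,0],"twist":[0,0,0]},
    {"claw":1,"linear":[-0.025,0.0108,0],"twist":[0,0,0]},
    {"claw":1,"linear":[-0.025,0.0108,0],"twist":[0,0,0]},
    {"claw":1,"linear":[-0.025,0.0108,0],"twist":[0,0,0]},
    {"claw":1,"linear":[-0.025,0.0108,0],"twist":[0,0,0]},
    {"claw":1,"linear":[-0.025,0.0108,0],"twist":[0,0,0]},
    {"claw":1,"linear":[-0.025,0.0108,0],"twist":[0,0,0]},
    {"claw":1,"linear":[-0.025,0.0108,0],"twist":[0,0,0]},
    {"claw":1,"linear":[-0.025,0.0108,0],"twist":[0,0,0]},
    {"claw":1,"linear":[-0.025,0.0108,0],"twist":[0,0,0]},
    {"claw":1,"linear":[-0.0125,0.0054,0],"twist":[0,0,0]},
    {"claw":1,"linear":[0,0,0],"twist":[0,0,-0.07]},
    {"claw":1,"linear":[0,0,0],"twist":[0,0,-0.07]},
    {"claw":1,"linear":[0,0,0],"twist":[0,0,-0.07]},
    {"claw":1,"linear":[0,0,0],"twist":[0,0,0]},
  ],
)

```text
clock: 9.03
tool_pos: [0.5927, -0.0365, 0.2908]
ee_rot: [-2.302, -2.136, 0.001]
ft_force: [-0.6, -0.2, -2.2]
opening: 0.0133
```

Emit:
jog_arm(
  motion=[
    {"claw":1,"linear":[0,0,0],"twist":[0,0,0]},
    {"claw":1,"linear":[0,0,0],"twist":[0,0,0]},
    {"claw":1,"linear":[0,0,0],"twist":[0,0,0]},
    {"claw":1,"linear":[0,0,0],"twist":[0,0,0]},
  ],
)

```text
clock: 9.37
tool_pos: [0.5932, -0.0361, 0.2913]
ee_rot: [-2.305, -2.135, -0.0]
ft_force: [-0.5, 0.9, -2.5]
opening: 0.0132
```

Run:
```python
from h import *
togo([.5928,-.037,.245],-.072)
cv2.imwrite('pics/l2.png',np.hstack([cv2.resize(camera('scene')[80:240,270:410],None,fx=3,fy=3),cv2.convertScaleAbs(cv2.resize(camera('side')[100:260,250:375],None,fx=3,fy=3),alpha=1.5)]))
```

```text
t 9.3667 tcp [ 0.5932 -0.0361  0.2913] tool y yaw -0.0764 z [-0.  0. -1.] f [-0.47  0.86 -2.47] op 0.0132
shift [-0.001  -0.0003  0.0463] twist [-0.0001 -0.0001 -0.0044]
```

View pics/l2.png

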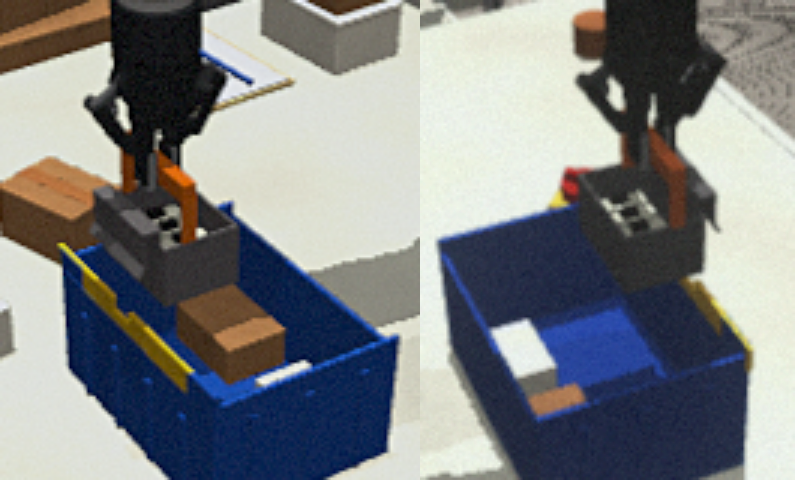

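Emit:
jog_arm(
  motion=[
    {"claw":1,"linear":[-0.001,0,0.01],"twist":[0,0,-0.004]},
    {"claw":1,"linear":[0,0,0.01],"twist":[0,0,0]},
    {"claw":1,"linear":[0,0,0.01],"twist":[0,0,0]},
    {"claw":1,"linear":[0,0,0.01],"twist":[0,0,0]},
    {"claw":1,"linear":[0,0,0.01],"twist":[0,0,0]},
    {"claw":1,"linear":[0,0,0.005],"twist":[0,0,0]},
    {"claw":1,"linear":[0,0,0],"twist":[0,0,0]},
    {"claw":1,"linear":[0,0,0],"twist":[0,0,0]},
    {"claw":1,"linear":[0,0,0],"twist":[0,0,0]},
  ],
)

```text
clock: 10.22
tool_pos: [0.5935, -0.0373, 0.2368]
ee_rot: [2.299, 2.14, 0.001]
ft_force: [-0.2, 0.2, -2.0]
opening: 0.0135
```

Run:
```python
from h import *
togo([.5928,-.037,.205],-.072)
cv2.imwrite('pics/l3.png',np.hstack([cv2.resize(camera('scene')[110:230,270:370],None,fx=4,fy=4,interpolation=2),cv2.convertScaleAbs(cv2.resize(camera('side')[130:250,280:375],None,fx=4,fy=4,interpolation=2),alpha=1.6)]))
```

```text
t 10.2167 tcp [ 0.5935 -0.0373  0.2368] tool y yaw -0.072 z [ 0.001 -0.    -1.   ] f [-0.16  0.15 -1.98] op 0.0135
shift [ 0.0003 -0.0007  0.0318] twist [0.0009 0.     0.    ]
```

View pics/l3.png

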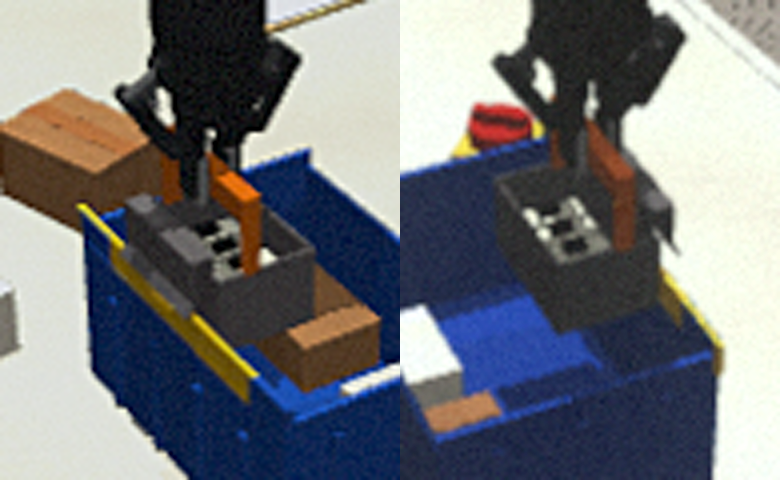

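The lip edge lies just outside the strip in the scene view and the box is inside the wall in the side view. Lowering carefully.

Emit:
jog_arm(
  motion=[
    {"claw":1,"linear":[0,0,0.004],"twist":[0,0,0]},
    {"claw":1,"linear":[0,0,0.004],"twist":[0,0,0]},
    {"claw":1,"linear":[0,0,0.004],"twist":[0,0,0]},
    {"claw":1,"linear":[0,0,0],"twist":[0,0,0]},
    {"claw":1,"linear":[0,0,0],"twist":[0,0,0]},
  ],
)

```text
clock: 10.73
tool_pos: [0.5929, -0.0372, 0.2237]
ee_rot: [-2.299, -2.139, 0.001]
ft_force: [-0.7, -0.0, -1.7]
opening: 0.0132
```

Emit:
jog_arm(
  motion=[
    {"claw":1,"linear":[0,0,0.003],"twist":[0,0,0]},
    {"claw":1,"linear":[0,0,0.003],"twist":[0,0,0]},
    {"claw":1,"linear":[0,0,0.003],"twist":[0,0,0]},
    {"claw":1,"linear":[0,0,0.003],"twist":[0,0,0]},
    {"claw":1,"linear":[0,0,0],"twist":[0,0,0]},
    {"claw":1,"linear":[0,0,0],"twist":[0,0,0]},
    {"claw":1,"linear":[0,0,0],"twist":[0,0,0]},
  ],
)

```text
clock: 11.32
tool_pos: [0.5932, -0.0373, 0.2124]
ee_rot: [2.3, 2.14, 0.0]
ft_force: [-0.1, -0.2, -2.5]
opening: 0.013
```

```bash
python3 -c "
from h import *
togo([.5928,-.037,.1975],-.072);print(sense()['torque'])"
```

```text
t 11.3167 tcp [ 0.5932 -0.0373  0.2124] tool y yaw -0.072 z [ 0.  0. -1.] f [-0.05 -0.2  -2.48] op 0.013
shift [ 0.0002 -0.0004  0.0149] twist [ 0.0002 -0.      0.    ]
[-0.00027225  0.00498622  0.00034534]
```

Emit:
jog_arm(
  motion=[
    {"claw":1,"linear":[0,0,0.003],"twist":[0,0,0]},
    {"claw":1,"linear":[0,0,0.003],"twist":[0,0,0]},
    {"claw":1,"linear":[0,0,0.003],"twist":[0,0,0]},
    {"claw":1,"linear":[0,0,0],"twist":[0,0,0]},
    {"claw":1,"linear":[0,0,0],"twist":[0,0,0]},
    {"claw":1,"linear":[0,0,0],"twist":[0,0,0]},
  ],
)

```text
clock: 11.82
tool_pos: [0.5932, -0.0373, 0.2033]
ee_rot: [-2.3, -2.14, -0.0]
ft_force: [0.6, 0.4, -1.7]
opening: 0.0134
```

Emit:
jog_arm(
  motion=[
    {"claw":1,"linear":[0,0,0.001],"twist":[0,0,0]},
    {"claw":1,"linear":[0,0,0.001],"twist":[0,0,0]},
    {"claw":1,"linear":[0,0,0.001],"twist":[0,0,0]},
    {"claw":1,"linear":[0,0,0],"twist":[0,0,0]},
    {"claw":1,"linear":[0,0,0],"twist":[0,0,0]},
    {"claw":1,"linear":[0,0,0],"twist":[0,0,0]},
  ],
)

```text
clock: 12.32
tool_pos: [0.5932, -0.0373, 0.2003]
ee_rot: [-2.3, -2.14, -0.0]
ft_force: [0.8, -0.1, -1.9]
opening: 0.0131
```

Emit:
jog_arm(
  motion=[
    {"claw":1,"linear":[0,0,0.001],"twist":[0,0,0]},
    {"claw":1,"linear":[0,0,0.001],"twist":[0,0,0]},
    {"claw":1,"linear":[0,0,0],"twist":[0,0,0]},
    {"claw":1,"linear":[0,0,0],"twist":[0,0,0]},
    {"claw":1,"linear":[0,0,0],"twist":[0,0,0]},
  ],
)

```text
clock: 12.73
tool_pos: [0.5932, -0.0373, 0.1983]
ee_rot: [-2.3, -2.14, -0.0]
ft_force: [0.1, -0.1, -2.9]
opening: 0.0131
```

Emit:
jog_arm(
  motion=[
    {"claw":1,"linear":[0,0,0.001],"twist":[0,0,0]},
    {"claw":1,"linear":[0,0,0.001],"twist":[0,0,0]},
    {"claw":1,"linear":[0,0,0],"twist":[0,0,0]},
    {"claw":1,"linear":[0,0,0],"twist":[0,0,0]},
  ],
)

```text
clock: 13.07
tool_pos: [0.5933, -0.0373, 0.1972]
ee_rot: [2.299, 2.14, 0.001]
ft_force: [-3.1, 0.7, 4.5]
opening: 0.0131
```

Emit:
jog_arm(
  motion=[
    {"claw":1,"linear":[0,0,0.001],"twist":[0,0,0]},
    {"claw":1,"linear":[0,0,0],"twist":[0,0,0]},
    {"claw":1,"linear":[0,0,0],"twist":[0,0,0]},
  ],
)

```text
clock: 13.32
tool_pos: [0.5932, -0.0373, 0.197]
ee_rot: [2.299, 2.139, 0.001]
ft_force: [-5.7, -0.0, 9.6]
opening: 0.0136
```

```bash
python3 -c "
from h import *
togo([.5928,-.047,.1975],-.072);print(sense()['torque'])"
```

```text
t 13.3167 tcp [ 0.5932 -0.0373  0.197 ] tool y yaw -0.0719 z [ 0.002 -0.    -1.   ] f [-5.75 -0.02  9.6 ] op 0.0136
shift [-0.0097  0.0003 -0.0005] twist [0.0017 0.0003 0.0001]
[ 0.09354983  0.56384307 -0.01748531]
```

Contact came at TCP z of about 0.1975, exactly the riding height. I ease off to light pressure and slide toward -y.

Emit:
jog_arm(
  motion=[
    {"claw":1,"linear":[0,0,-0.001],"twist":[0,0,0]},
    {"claw":1,"linear":[0,0,0],"twist":[0,0,0]},
    {"claw":1,"linear":[-0.001,0,0],"twist":[0,0,0]},
    {"claw":1,"linear":[-0.001,0,0],"twist":[0,0,0]},
    {"claw":1,"linear":[-0.001,0,0],"twist":[0,0,0]},
    {"claw":1,"linear":[0,0,0],"twist":[0,0,0]},
  ],
)

```text
clock: 13.82
tool_pos: [0.5935, -0.0389, 0.197]
ee_rot: [-2.298, -2.141, -0.005]
ft_force: [-1.4, 4.6, 5.4]
opening: 0.0131
```

Emit:
jog_arm(
  motion=[
    {"claw":1,"linear":[-0.001,0,0],"twist":[0,0,0]},
    {"claw":1,"linear":[-0.001,0,0],"twist":[0,0,0]},
    {"claw":1,"linear":[0,0,0],"twist":[0,0,0]},
  ],
)

```text
clock: 14.07
tool_pos: [0.5937, -0.0413, 0.1969]
ee_rot: [2.299, 2.141, 0.005]
ft_force: [0.1, 4.4, 5.6]
opening: 0.0132
```

Emit:
jog_arm(
  motion=[
    {"claw":1,"linear":[-0.001,0,0],"twist":[0,0,0]},
    {"claw":1,"linear":[-0.001,0,0],"twist":[0,0,0]},
    {"claw":1,"linear":[0,0,0],"twist":[0,0,0]},
  ],
)

```text
clock: 14.32
tool_pos: [0.5926, -0.0448, 0.1959]
ee_rot: [2.3, 2.139, -0.002]
ft_force: [0.9, -1.3, -1.1]
opening: 0.013
```

Emit:
jog_arm(
  motion=[
    {"claw":1,"linear":[-0.001,0,0],"twist":[0,0,0]},
    {"claw":1,"linear":[-0.001,0,0],"twist":[0,0,0]},
    {"claw":1,"linear":[0,0,0],"twist":[0,0,0]},
  ],
)

```text
clock: 14.57
tool_pos: [0.5919, -0.0469, 0.1953]
ee_rot: [-2.3, -2.138, 0.003]
ft_force: [-0.8, -0.2, -2.6]
opening: 0.013
```

The load vanished at TCP y of about -0.045, which matches the camera estimate, so the key is over the notch. Lowering gently.

Emit:
jog_arm(
  motion=[
    {"claw":1,"linear":[0,0,0.001],"twist":[0,0,0]},
    {"claw":1,"linear":[0,0,0.001],"twist":[0,0,0]},
    {"claw":1,"linear":[0,0,0.001],"twist":[0,0,0]},
    {"claw":1,"linear":[0,0,0],"twist":[0,0,0]},
    {"claw":1,"linear":[0,0,0],"twist":[0,0,0]},
  ],
)

```text
clock: 14.98
tool_pos: [0.5924, -0.0462, 0.1931]
ee_rot: [-2.3, -2.14, 0.0]
ft_force: [-0.5, 0.1, -2.9]
opening: 0.0131
```

Emit:
jog_arm(
  motion=[
    {"claw":1,"linear":[0,0,0.001],"twist":[0,0,0]},
    {"claw":1,"linear":[0,0,0.001],"twist":[0,0,0]},
    {"claw":1,"linear":[0,0,0],"twist":[0,0,0]},
    {"claw":1,"linear":[0,0,0],"twist":[0,0,0]},
  ],
)

```text
clock: 15.32
tool_pos: [0.5925, -0.0462, 0.1912]
ee_rot: [-2.3, -2.14, -0.0]
ft_force: [-0.0, 0.1, -2.2]
opening: 0.013
```

Emit:
jog_arm(
  motion=[
    {"claw":1,"linear":[0,0,0.001],"twist":[0,0,0]},
    {"claw":1,"linear":[0,0,0.001],"twist":[0,0,0]},
    {"claw":1,"linear":[0,0,0],"twist":[0,0,0]},
    {"claw":1,"linear":[0,0,0],"twist":[0,0,0]},
  ],
)

```text
clock: 15.65
tool_pos: [0.5925, -0.0462, 0.1892]
ee_rot: [-2.3, -2.14, 0.0]
ft_force: [-1.2, 0.6, -2.2]
opening: 0.0131
```

Emit:
jog_arm(
  motion=[
    {"claw":1,"linear":[0,0,0.001],"twist":[0,0,0]},
    {"claw":1,"linear":[0,0,0],"twist":[0,0,0]},
    {"claw":1,"linear":[0,0,0],"twist":[0,0,0]},
  ],
)

```text
clock: 15.9
tool_pos: [0.5925, -0.0462, 0.1882]
ee_rot: [-2.3, -2.14, 0.0]
ft_force: [-0.4, 0.0, -1.4]
opening: 0.0133
```

Emit:
jog_arm(
  motion=[
    {"claw":1,"linear":[0,0,0.001],"twist":[0,0,0]},
    {"claw":1,"linear":[0,0,0],"twist":[0,0,0]},
    {"claw":1,"linear":[0,0,0],"twist":[0,0,0]},
  ],
)

```text
clock: 16.15
tool_pos: [0.5926, -0.0463, 0.1875]
ee_rot: [2.3, 2.14, 0.0]
ft_force: [0.2, -0.5, -0.9]
opening: 0.0132
```

Emit:
jog_arm(
  motion=[
    {"claw":1,"linear":[0,0,0.001],"twist":[0,0,0]},
    {"claw":1,"linear":[0,0,0],"twist":[0,0,0]},
    {"claw":1,"linear":[0,0,0],"twist":[0,0,0]},
    {"claw":1,"linear":[0,0,0],"twist":[0,0,0]},
  ],
)

```text
clock: 16.48
tool_pos: [0.5926, -0.0463, 0.1873]
ee_rot: [2.299, 2.139, 0.001]
ft_force: [-3.5, 0.4, 5.7]
opening: 0.0136
```

Emit:
jog_arm(
  motion=[
    {"claw":0.6,"linear":[0,0,0],"twist":[0,0,0]},
    {"claw":0.4,"linear":[0,0,0],"twist":[0,0,0]},
    {"claw":0.2,"linear":[0,0,0],"twist":[0,0,0]},
    {"claw":0,"linear":[0,0,0],"twist":[0,0,0]},
    {"claw":-0.2,"linear":[0,0,0],"twist":[0,0,0]},
    {"claw":-0.2,"linear":[0,0,0],"twist":[0,0,0]},
    {"claw":-0.2,"linear":[0,0,0],"twist":[0,0,0]},
    {"claw":-0.2,"linear":[0,0,0],"twist":[0,0,0]},
    {"claw":-0.2,"linear":[0,0,0],"twist":[0,0,0]},
  ],
)

```text
clock: 17.23
tool_pos: [0.5926, -0.0462, 0.1863]
ee_rot: [-2.3, -2.14, -0.0]
ft_force: [1.0, -0.1, -0.2]
opening: 0.0514
```

Emit:
jog_arm(
  motion=[
    {"claw":-0.2,"linear":[0,0,-0.01],"twist":[0,0,0]},
    {"claw":-0.2,"linear":[0,0,-0.02],"twist":[0,0,0]},
    {"claw":-0.2,"linear":[0,0,-0.03],"twist":[0,0,0]},
    {"claw":-0.2,"linear":[0,0,-0.03],"twist":[0,0,0]},
    {"claw":-0.2,"linear":[0,0,-0.03],"twist":[0,0,0]},
    {"claw":-0.2,"linear":[0,0,-0.03],"twist":[0,0,0]},
    {"claw":-0.2,"linear":[0,0,0],"twist":[0,0,0]},
    {"claw":-0.2,"linear":[0,0,0],"twist":[0,0,0]},
    {"claw":-0.2,"linear":[0,0,0],"twist":[0,0,0]},
    {"claw":-0.2,"linear":[0,0,0],"twist":[0,0,0]},
  ],
)

```text
clock: 18.07
tool_pos: [0.592, -0.0461, 0.3351]
ee_rot: [-2.299, -2.139, 0.002]
ft_force: [-0.4, -0.5, -0.1]
opening: 0.0514
```

Run:
```python
from h import *
togo([.5928,-.047,.3],-.072)
cv2.imwrite('pics/e1.png',np.hstack([cv2.resize(camera('scene')[130:250,270:370],None,fx=4,fy=4,interpolation=2),cv2.convertScaleAbs(cv2.resize(camera('side')[140:260,275:370],None,fx=4,fy=4,interpolation=2),alpha=1.6)]))
```

```text
t 18.0667 tcp [ 0.592  -0.0461  0.3351] tool y yaw -0.072 z [-0.002  0.001 -1.   ] f [-0.44 -0.48 -0.1 ] op 0.0514
shift [-0.0008  0.0009  0.0351] twist [-0.0021 -0.0004 -0.    ]
```

View pics/e1.png

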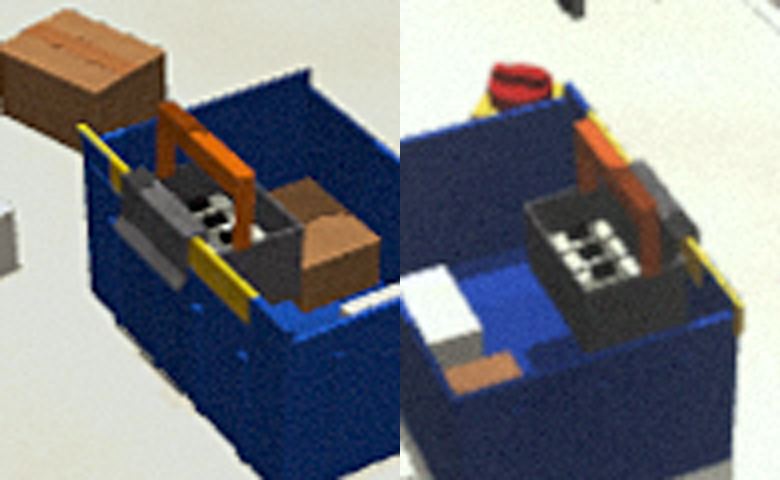

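The tray hangs square on the far rim with the lip outside and the gripper clear. I check that it is still, then hand in.

Run:
```python
from h import *
a=camera('scene');[camera('side') for _ in range(6)];b=camera('scene')
f=lambda i:np.array([cv2.moments(mask(i,'orange')[130:250,290:350],True)[k] for k in('m00','m10','m01')])
A,B=f(a),f(b);print(A[1:]/A[0],B[1:]/B[0])
sw=lambda i:np.argwhere(mask(i,'yellow')[280:320,350:392]).mean(0)
print(sw(cv2.imread('pics/scene0.png')),sw(b))
ctr=px('scene',np.array([.5926,-.0462,.1873]));print('grip px expected',ctr)
print(sense()['ft_force']);sign_off()
```

```text
[32.22463768 40.77536232] [32.25182482 40.82116788]
[24.79139073 19.85430464] [24.75666667 19.92333333]
grip px expected [320.44225336 165.82046301]
[ 0.08942369 -0.28425633  0.19394048]
the job is handed in; nothing more can be done
```

The tray now hangs inside the crate with its lip over the far rim and its key in the notch. I've handed the job in; the interface gives no verdict.

**What I did:** I gripped the tray by its handle, lifted it upright and set it lightly on the strip about 10 mm to the +y side of the notch. The rim first took load with the gripper at z ≈ 0.1975 m, the expected riding height. I then slid it toward -y until the load vanished at y ≈ -0.045 m; the cameras had predicted -0.047 m. From there I lowered it until the lip touched again at z ≈ 0.187 m, let go and backed off.

**Last checks:**
- **Seating:** the key went down about 10 mm, the full depth, judging by gripper height. The highest rim load I read was about 12 N, against the 30 N limit.
- **Tray at rest:** in the final pictures it looks upright and square to the wall. Two pictures about 0.35 s apart show the handle within 0.05 pixel of the same place.
- **Other stock:** the switch is where it started, to within 0.1 pixel. The carton and white box look undisturbed, but I did not measure them at the end.
- **Robot:** the gripper is clear, with only sensor noise on the wrist force.

**What disagreed:** the first side and scene estimates of the notch differed by about 13 mm. Straightening both views onto the wall plane brought them to within a few millimetres, and the slide confirmed the result. Both views also put the rim about 4 mm too low, but contact came at the stated 150 mm.

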